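# Open the squeeze bottle and hold it tipped over the bowl

## Task

The squeeze bottle lies in its wooden cradle with its push-pull spout shut. With the bottle still lying in the cradle, pull the spout straight out to its stop, then lift the bottle out, carry it over the bowl and tip it spout-down, about halfway between level and straight down, with the tip of the open spout over the middle of the bowl and a few centimetres above its rim. Finish still holding the bottle up there, steady and touching nothing but the gripper, and leave the bowl and the other things (tin, timer, lemon) where they stand.

Things in the scene. Friction and masses are not known exactly. Their poses are not given: they have to be found in the camera images.
- bottle: White squeeze bottle, loose, about 0.3 kg, 48 mm diameter. Origin on its axis near its centre of mass, 58 mm above the worktop as it lies; x axis along the bottle to the spout, z up as it lies. Body from x = -69 mm to 50 mm, shoulder to 67 mm, neck (20 mm diameter) to 96 mm. In the cradle it is free to grip from above, across the axis, from x = -40 to 65 mm.
- spout (a joint): Push-pull spout of the bottle: slides along the bottle's x axis, 0 = shut, 0.012 m = fully open at the stop; starts at 0 to 0.0015. Friction of about 4 N holds it wherever it is left, also when the bottle is tipped.
- spout_grip (a point): Point on the axis to grip the spout, 105 mm in front of the bottle's origin when shut; moves with it. The spout is a black ribbed round cap, 26 mm diameter over its rear 22 mm, tapering over the front 9 mm; this point lies 13 mm from its rear end. 15 mm of neck are free between it and the cradle's front plate. Axes as the bottle's.
- spout_tip (a point): Centre of the spout's front face, on the bottle's axis: 123 mm in front of the bottle's origin when shut, 135 mm when open; moves with the spout.
- cradle: Wooden cradle fixed to the worktop, 172 x 84 mm, 12 mm base; origin on the worktop under the seated bottle's origin, x to the spout end. Front plate (x 68 to 77 mm, top 68 mm) with an open-topped slot for the neck: the shoulder bears on it when the spout is pulled. Rear saddle (x -53 to -43, top 58), back stop (x -80 to -72, top 62). The bottle lifts straight up and out.
- cradle_seat (a point): Point of the cradle, 58 mm above the worktop, where the origin of the seated bottle lies (within 2 mm).
- bowl: Dark brown pottery bowl with a light band, loose, 155 mm in diameter over the rim, 86 mm high, standing on the worktop, open at the top; origin at the centre of its underside, z up. To its right a tall wooden shelf stands on the worktop (nearest upright at x = 0.58 m and beyond, y = 0 and to the right of it): keep the wrist, gripper and bottle clear of it, also on the way from the start pose.
- tin_can: Bystander: small food tin, 58 mm in diameter, 72 mm high, origin at the centre of its underside.
- timer: Bystander: wind-up kitchen timer, round, 61 mm in diameter, 58 mm high, origin at the centre of its underside.
- lemon: Bystander: lemon, 78 x 55 x 56 mm, lying on the worktop, origin under its middle.

How it is judged:
On the way, in this order (a step that is already met when the one before it is completed fails the run):
1. the spout is pulled out while the bottle lies in the cradle (value of joint spout above 0.009 m and distance between bottle and cradle_seat below 0.015 m), for 0.2 s.
2. the bottle is lifted out of the cradle, in the gripper (height (world z) of bottle above 0.11 m and contact force between the fingers and bottle above 1 N and contact force between bottle and cradle below 0.1 N), for 0.2 s.
At the end, for the whole second after the job is handed in: The gripper still holds the bottle, at rest and carried by nothing else, its spout open (at least 9 of 12 mm), its spout end pointing 27 to 67 degrees below level, the spout's tip within 40 mm of the bowl's centre line and 10 to 114 mm above its rim; the bowl upright within 30 mm of its place (value of joint spout above 0.009 m and angle between bottle's own x axis and vertical between 2.05 and 2.75 rad and horizontal distance between spout_tip and bowl below 0.04 m and z of spout_tip in the frame of bowl between 0.096 and 0.2 m and contact force between the fingers and bottle above 1 N and contact force between bottle and bowl below 0.1 N and contact force between bottle and cradle below 0.1 N and height (world z) of bottle above 0.13 m and linear speed of bottle below 0.02 m/s and angle between bowl's own z axis and vertical below 0.1 rad and distance of bowl from where it was at the start of the episode below 0.03 m); the arm keeps its last pose, push and grip.
It fails at once if the bowl, tin, timer or lemon is shoved more than 30 mm (distance of any of bowl, tin_can, timer, lemon from where it was at the start of the episode above 0.03 m).
It also fails if it takes over 51 s, if anything falls off the work surface, if the arm or the gripper's body presses on something with over 40 N, if the wrist force passes 120 N, or if a joint passes its speed limit or range.

## Robot

A 6-joint arm with a two-finger parallel gripper is mounted at the origin on a cart in front of the work surface, level with it; the furniture and walls round the work are solid. World frame = base frame: x ahead of the robot, y to its left, z up, the work surface at z = 0. Lengths are in m, angles in rad, forces in N, time in s.
With the tool pointing down it reaches from about 0.35 to 0.975 m from the base axis. Payload 4.9 kg.
Tool frame: the origin (TCP) lies midway between the tips of the shut fingers; the grasp point (between the pads) lies 19 mm behind it (ctrl.tcp_to_grasp is the distance from the TCP to the grasp point, in m); z points along the fingers, y is the line along which they close (so a half turn about z gives the same grasp; the last joint's range is limited). The gripper opens to 85 mm and grips with 20 to 120 N. Pads are 22 mm wide; open, the fingers measure 114 mm over their backs; the gripper's body (76 mm by 85 mm) begins 54 mm behind the grasp point. The pads swing forward as they close: fully open they stand 13 mm farther back than shut.
Start: joints at [-1.277, 0.053, 1.613, -0, 1.476, -0.119], TCP at [0.251, -0.572, 0.231] pointing down, gripper open.
Joint ranges: [-3.01, 3.01], [-1.01, 2.22], [0.06, 2.58], [-1.02, 4.17], [0.09, 2.62], [-3.14, 3.14]. Speed limits (rad/s): [2.57, 2.57, 3.14, 3.14, 3.14, 3.14].

## Interface

Orientations are given as a rotation vector (axis times angle).
In Python, from station import ctrl gives the robot as it stands.
- The arm moves only by the tool jog_arm, called as name(argument=value, ...), one argument or row to a line, values as JSON. Schema: {"type":"object","properties":{"offsets":{"type":"string"},"grip_force":{"type":"number"},"only":{"type":"string"},"quiet":{"type":"boolean"},"lines":{"type":"string"}},"required":["offsets"],"additionalProperties":false}. offsets is a string of 1 to 20 rows, one to a line, with the numbers parted by commas; each row has 7 numbers: the finger opening in m, then dx, dy, dz in fractions of the full range, 1 being 0.75 m, then a rotation vector rx, ry, rz in fractions of the full range, 1 being 2 pi rad; each row is the pose to reach, as a shift and turn from the pose commanded when the call began, along the tool's axes at that moment; what a row does not reach only later rows make up. A row lasts 1/12 s, in which the tool goes at most 0.0417 m and 0.125 rad, less where a joint would pass 70% of its speed; a pose out of reach is approached as far as the arm can. The fingers move at their own pace and stop on an object; grip_force is the grip in N (left out, the last holds). Time passes only in rows, so rows that do not move let the fingers close. The tool returns the time, the measured TCP pose, the force, the opening and the grip force at its end. only (a regular expression) keeps the lines of the reply that match it, lines (a string "A,B") keeps lines A to B, and quiet returns only ok. No shift or turn number may pass 1 either way. Input that does not fit is refused with a message, and nothing moves.
- ctrl.get_obs(): the state, without advancing time (a new reading comes with each control period).
- ctrl.get_image(name): name is "scene" or "top" or "wrist"; returns the picture (420x560x3 uint8, red, green, blue); there is no depth.
- ctrl.camera_params(name): a dict with "fx", "fy", "cx", "cy" (pixels), "T" (4x4, takes a point from camera to world coordinates); the wrist camera has in their place "tool_from_camera" (4x4, takes a point from camera to tool coordinates, whose origin is the TCP and whose axes are the flange's). Camera axes: x right, y down, z forward; pixel columns grow to the right and rows downward; lengths in m; the calibration is good to about 2 mm. The wrist camera is an equidistant fisheye: a pixel r from the principal point sees the ray r / f radians off the axis. A picture is of the moment at which its call begins: read the wrist's pose just before it. camera_params takes no time and is no camera call.
- ctrl.finish_job(): hands the job in; it is judged then, once.
The state is a dict: "t": time; "q": joint angles; "dq": joint speeds; "effort": joint torques, N m; "tool_pos": TCP position; "tool_rot": TCP orientation; "contact_force": force on the tool from outside, world axes, zero at the start; "wrist_torque": the same for the moment, N m; "opening": finger opening in m; "grip_force": force on a finger pad.
Only numpy, scipy, OpenCV 4.12 (cv2) and the standard library are available. Lean on these libraries where they do the work, as an engineer would, in place of code of your own. Each camera call takes 0.05 s, during which the arm holds its last target. There are 200 camera calls.

## Working session

There is one attempt and no reset: what is moved stays moved. The work goes in short steps, Python scripts to look and compute and a tool call to move; the robot and the scene stay as the last step left them, time stands still between calls to the robot, and variables do not carry over. Pictures are saved under pics/ and viewed, at most 10 in all, crops included, and the job is handed in when it is done.

```bash
ls; mkdir -p pics
```

Run:
```python
from station import ctrl
import cv2,numpy as np
o=ctrl.get_obs();print(o['t'],o['tool_pos'],o['tool_rot'],ctrl.tcp_to_grasp)
for n in("scene","top"):
    p=ctrl.camera_params(n);print(n,p)
    cv2.imwrite(f'pics/{n}0.png',ctrl.get_image(n)[:,:,::-1])
```

```text
pics
station.py
0.0 [ 0.2505509  -0.57190909  0.23006306] [-3.07293394e+00 -6.43343808e-01  2.80567256e-04] 0.0187
scene {'fx': 432.9820173749877, 'fy': 432.9820173749877, 'cx': 279.34889454224395, 'cy': 205.24886979754925, 'T': array([[-0.58284324, -0.53512355,  0.61150352, -0.16944953],
       [-0.81240881,  0.3680921 , -0.45221691,  0.62444619],
       [ 0.0169023 , -0.76036241, -0.64927907,  0.8461727 ],
       [ 0.        ,  0.        ,  0.        ,  1.        ]])}
top {'fx': 473.74909434838463, 'fy': 473.74909434838463, 'cx': 288.9016584708234, 'cy': 207.93152953504438, 'T': array([[-0.0117796 , -0.99446748,  0.10438236,  0.41512084],
       [-0.99980639,  0.01335926,  0.01444715,  0.05610306],
       [-0.01576169, -0.10419196, -0.9944323 ,  1.30083487],
       [ 0.        ,  0.        ,  0.        ,  1.        ]])}
```

View pics/scene0.png

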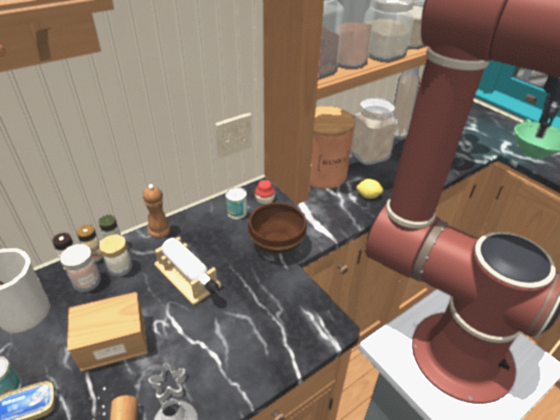

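View pics/top0.png

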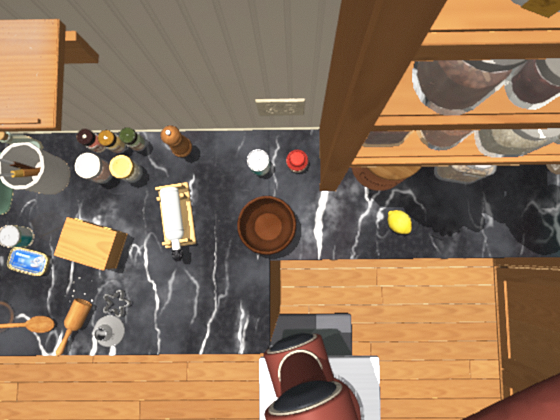

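The views show the cradle around top (175,215), with the spout pointing toward the robot at about (177,253). The bowl is at top (267,225), the tin and timer are behind it, and the lemon is at (400,222). Next: zoomed crops.

Create h.py:
```python
import numpy as np,cv2
from station import ctrl
def ray(n,u,v):
    p=ctrl.camera_params(n);d=p['T'][:3,:3]@[(u-p['cx'])/p['fx'],(v-p['cy'])/p['fy'],1];return p['T'][:3,3],d/np.linalg.norm(d)
def onz(n,u,v,z):
    o,d=ray(n,u,v);return o+d*(z-o[2])/d[2]
def tri(a,b):
    (o1,d1),(o2,d2)=ray(*a),ray(*b)
    s=np.linalg.lstsq(np.c_[d1,-d2],o2-o1,rcond=None)[0];A=o1+s[0]*d1;B=o2+s[1]*d2
    return (A+B)/2,np.linalg.norm(A-B)
```

Run:
```python
from h import *
t=cv2.imread('pics/top0.png');s=cv2.imread('pics/scene0.png')
a=cv2.resize(t[170:270,140:240],(500,500),interpolation=3*0+cv2.INTER_CUBIC)
b=cv2.resize(s[225:325,145:245],(500,500),interpolation=cv2.INTER_CUBIC)
c=np.hstack([cv2.resize(a,(400,400)),cv2.resize(b,(400,400))])
cv2.imwrite('pics/crop0.png',c)
# bowl mask (top): brown in region
hsv=cv2.cvtColor(t,cv2.COLOR_BGR2HSV);roi=np.zeros(t.shape[:2],np.uint8);roi[190:262,230:305]=1
m=((hsv[...,1]>90)&(hsv[...,2]>40)&(roi>0)).astype(np.uint8)
cs=max(cv2.findContours(m,0,1)[0],key=cv2.contourArea);e=cv2.fitEllipse(cv2.convexHull(cs));print('bowl',e,onz('top',*e[0],.086),onz('top',e[0][0]+e[1][0]/2,e[0][1],.086)-onz('top',e[0][0]-e[1][0]/2,e[0][1],.086))
for n,im,r in(('top',t,(170,255,150,210)),('scene',s,(230,300,150,225))):
    h=cv2.cvtColor(im,cv2.COLOR_BGR2HSV);m=np.zeros(im.shape[:2],np.uint8);m[r[0]:r[1],r[2]:r[3]]=((h[...,1]<40)&(h[...,2]>150))[r[0]:r[1],r[2]:r[3]]
    m=cv2.morphologyEx(m,cv2.MORPH_OPEN,np.ones((3,3)))
    c=max(cv2.findContours(m,0,1)[0],key=cv2.contourArea);R=cv2.minAreaRect(c);print(n,R);bp=cv2.boxPoints(R);print(bp.round(1).tolist())
    M=cv2.moments(c);print(M['m10']/M['m00'],M['m01']/M['m00'])
    if n=='top':print([onz('top',*q,.058).round(4) for q in bp])
```

```text
bowl ((266.2218933105469, 224.8243865966797), (58.5201416015625, 58.887062072753906), 65.71334838867188) [0.49975518 0.1325785  0.086     ] [-0.00193752 -0.15057574  0.        ]
top ((171.7538604736328, 218.03076171875), (63.009647369384766, 18.357139587402344), 82.87498474121094)
[[158.6999969482422, 187.89999389648438], [177.0, 185.60000610351562], [184.8000030517578, 248.1999969482422], [166.60000610351562, 250.39999389648438]]
171.3356309650053 215.20219158713326
[array([0.6038, 0.42  , 0.058 ]), array([0.6092, 0.3714, 0.058 ]), array([0.4431, 0.3487, 0.058 ]), array([0.4378, 0.3966, 0.058 ])]
scene ((186.04698181152344, 261.42572021484375), (58.86206817626953, 21.10344886779785), 43.602821350097656)
[[157.5, 248.8000030517578], [172.0, 233.5], [214.60000610351562, 274.1000061035156], [200.10000610351562, 289.3999938964844]]
184.70273815379568 260.0524676176422
```

View pics/crop0.png

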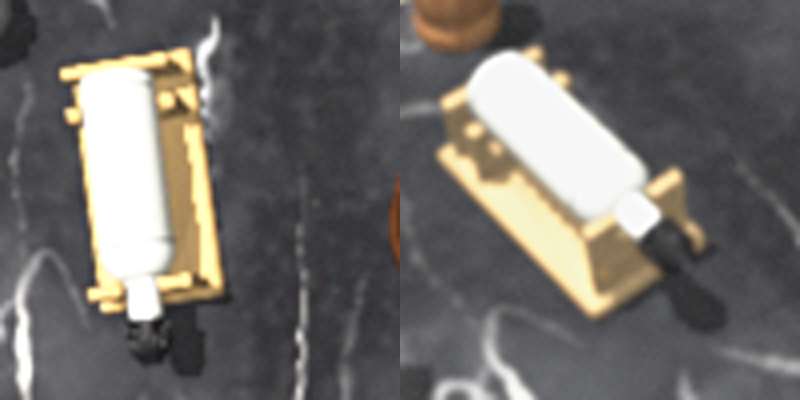

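The crop shows the bottle's white body, with the neck/cap junction at top (176,249.5) and scene (206,279). The black cap extends to about top (177,260).

Run:
```python
from h import *
t=cv2.imread('pics/top0.png')
h=cv2.cvtColor(t,cv2.COLOR_BGR2HSV);m=(h[...,1]<45)&(h[...,2]>140)
P=[]
for v in list(range(191,236,2))+[244,246,248]:
    c=np.where(m[v,150:190])[0]+150
    P.append((c.mean(),v,len(c)))
print([(round(a,1),v,n) for a,v,n in P])
W=np.array([onz('top',a+.0,v,.058) for a,v,n in P])[:,:2]
for sel in (slice(0,23),slice(0,26)):
    c=W[sel].mean(0);d=np.linalg.svd(W[sel]-c)[2][0];d*=-np.sign(d[0]);print(c,d,np.degrees(np.arctan2(d[1],d[0])))
for nm,a,b in(('junction',(176,249.5),(206.2,278.7)),('tip',(177.2,260.5),(217.5,290.5))):
    print(nm,tri(('top',*a),('scene',*b)),onz('top',*a,.058))
# rear end top edge (x=-69) and width
print('rear',onz('top',169,187,.058), onz('top',169,187,.07))
```

```text
[(np.float64(168.5), 191, 18), (np.float64(169.0), 193, 19), (np.float64(169.0), 195, 19), (np.float64(169.5), 197, 18), (np.float64(169.5), 199, 18), (np.float64(170.0), 201, 19), (np.float64(170.0), 203, 19), (np.float64(170.0), 205, 19), (np.float64(170.5), 207, 18), (np.float64(171.0), 209, 19), (np.float64(171.0), 211, 19), (np.float64(171.0), 213, 19), (np.float64(171.5), 215, 18), (np.float64(172.0), 217, 19), (np.float64(172.0), 219, 19), (np.float64(172.0), 221, 19), (np.float64(172.5), 223, 18), (np.float64(173.0), 225, 19), (np.float64(173.0), 227, 19), (np.float64(172.5), 229, 18), (np.float64(173.5), 231, 18), (np.float64(173.5), 233, 18), (np.float64(173.5), 235, 18), (np.float64(175.5), 244, 8), (np.float64(175.5), 246, 8), (np.float64(175.5), 248, 8)]
[0.53638416 0.38568126] [-0.99167482 -0.12876743] -172.60162720303984
[0.52630983 0.38423422] [-0.99095453 -0.13419806] -172.2877495967532
junction (array([0.44181209, 0.37136735, 0.0715365 ]), np.float64(0.00741704199029046)) [0.4398968  0.37170191 0.058     ]
tip (array([0.41027996, 0.36661161, 0.05940922]), np.float64(0.0029424843488690612)) [0.41116644 0.36817188 0.058     ]
rear [0.60586519 0.392579   0.058     ] [0.60402349 0.38933021 0.07      ]
```

Add to h.py:
```python
from scipy.spatial.transform import Rotation as Ro
def toolR(d,tilt=0):
    # tool for bottle direction d (horizontal), tool x = -d, tilted spout-down by tilt
    x=-np.array([d[0],d[1],0])/np.hypot(*d[:2]);z=np.array([0,0,-1.]);R=np.c_[x,np.cross(z,x),z]
    ax=np.cross([0,0,1.],-x)
    return Ro.from_rotvec(ax*tilt)*Ro.from_matrix(R)
def delta(p,R,base=None):
    o=ctrl.get_obs();R0=Ro.from_rotvec(o['tool_rot']);p0=np.array(o['tool_pos'])
    print('shift',R0.inv().apply(np.array(p)-p0).round(4),'rot',(R0.inv()*R).as_rotvec().round(4))
```

Run:
```python
from h import *
R=toolR((-.9914,-.131));print(R.apply([1,0,0]))
for p in([.41,-.1,.23],[.429,.371,.2]):delta(p,R)
```

```text
[0.99138267 0.13099771 0.        ]
shift [ 0.3354 -0.3683  0.0009] rot [-0.0019  0.      0.2814]
shift [ 0.5417 -0.7921  0.0318] rot [-0.0019  0.      0.2814]
```

The rows are not in the units I measure in: shifts go in shares of 0.75 m and turns go in shares of 2 pi rad. I convert before sending: -0.368 m is -0.4907, 0.335 m is 0.4467, 0.281 rad is 0.0447.

jog_arm(
  offsets="0.085,0.04,-0.044,0,0,0,0.0032\n0.085,0.08,-0.088,0,0,0,0.008\n0.085,0.12,-0.1333,0,0,0,0.0159\n0.085,0.16,-0.176,0,0,0,0.0239\n0.085,0.2,-0.22,0,0,0,0.0318\n0.085,0.24,-0.264,0,0,0,0.0398\n0.085,0.28,-0.3067,0,0,0,0.0447\n0.085,0.32,-0.352,0,0,0,0.0447\n0.085,0.36,-0.396,0,0,0,0.0447\n0.085,0.4,-0.44,0,0,0,0.0447\n0.085,0.4467,-0.4907,0,0,0,0.0447\n0.085,0.4467,-0.4907,0,0,0,0.0447\n0.085,0.4467,-0.4907,0,0,0,0.0447",
)

```text
t: 1.18
tool_pos: [0.4109, -0.0952, 0.231]
tool_rot: [-3.131, -0.221, -0.001]
contact_force: [0.2, -1.1, -0.7]
opening: 0.0855
grip_force: 0.0
```

Run:
```python
from h import *
delta([.424,.3705,.2],toolR((-.9914,-.131)))
```

```text
shift [ 0.0783 -0.4591  0.0323] rot [-0.0027 -0.001   0.0096]
```

Scaled: -0.459 m is -0.612, -0.455 m is -0.6067.

jog_arm(
  offsets="0.085,0.008,-0.0507,0,0,0,0\n0.085,0.016,-0.1013,0,0,0,0\n0.085,0.024,-0.152,0,0,0,0\n0.085,0.032,-0.2027,0,0,0,0\n0.085,0.04,-0.2533,0,0,0,0\n0.085,0.048,-0.304,0,0,0,0\n0.085,0.056,-0.3547,0.0067,0,0,0\n0.085,0.0667,-0.4053,0.0133,0,0,0\n0.085,0.0773,-0.456,0.02,0,0,0\n0.085,0.088,-0.5067,0.0267,0,0,0\n0.085,0.0973,-0.5573,0.0333,0,0,0\n0.085,0.1047,-0.6067,0.0427,0,0,0\n0.085,0.1047,-0.612,0.0427,0,0,0\n0.085,0.1047,-0.612,0.0427,0,0,0\n0.085,0.1047,-0.612,0.0427,0,0,0",
)

```text
t: 2.43
tool_pos: [0.4274, 0.3637, 0.1987]
tool_rot: [3.134, 0.207, -0.002]
contact_force: [0.1, -0.0, 0.4]
opening: 0.0849
grip_force: 0.0
```

Run:
```python
from h import *
print(ctrl.camera_params('wrist'))
o=ctrl.get_obs();print(o['tool_pos'],o['tool_rot'])
cv2.imwrite('pics/w1.png',ctrl.get_image('wrist')[:,:,::-1])
```

```text
{'fx': 325.19226210127806, 'fy': 325.19226210127806, 'cx': 279.9218957052527, 'cy': 207.42461421973314, 'tool_from_camera': array([[-3.63299889e-04, -9.62904892e-01, -2.69840762e-01,
         6.87850950e-02],
       [ 9.99999931e-01, -3.29346069e-04, -1.71104328e-04,
        -3.05242988e-04],
       [ 7.58862003e-05, -2.69840806e-01,  9.62904945e-01,
        -1.43217523e-01],
       [ 0.00000000e+00,  0.00000000e+00,  0.00000000e+00,
         1.00000000e+00]])}
[0.42740572 0.36371462 0.19872058] [ 3.13350533e+00  2.07300486e-01 -1.52095202e-03]
```

View pics/w1.png

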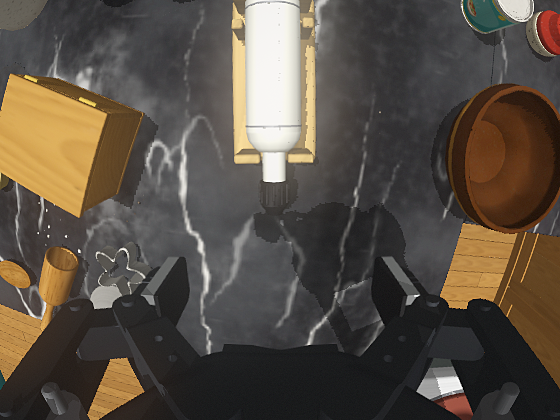

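The wrist view shows the bottle axis almost vertical at u≈274, the neck/cap junction at (274,181), the cap front near (273,212), and the body/shoulder line at v≈126.

Add to h.py:
```python
def wz(u,v,z,pos,rot):
    p=ctrl.camera_params('wrist');a=np.array([u-p['cx'],v-p['cy']]);r=np.hypot(*a);th=r/p['fx']
    d=np.r_[a/r*np.sin(th),np.cos(th)];T=p['tool_from_camera'];R=Ro.from_rotvec(rot)
    o=R.apply(T[:3,3])+pos;d=R.apply(T[:3,:3]@d);return o+d*(z-o[2])/d[2]
```

Run:
```python
from h import *
im=cv2.imread('pics/w1.png');pos=[0.42740572,0.36371462,0.19872058];rot=[3.13350533e+00,2.07300486e-01,-1.52e-03]
h=cv2.cvtColor(im,cv2.COLOR_BGR2HSV);m=(h[...,1]<50)&(h[...,2]>120)
W=[]
for v in (30,50,70,90,110,160,168,175):
    c=np.where(m[v,235:315])[0]+235;W.append(wz(c.mean(),v,.058,pos,rot)[:2]);print(v,c.min(),c.max(),W[-1].round(4),np.linalg.norm(wz(c.max()+.5,v,.058,pos,rot)-wz(c.min()-.5,v,.058,pos,rot)).round(4))
W=np.array(W);c=W.mean(0);d=np.linalg.svd(W-c)[2][0];d*=-np.sign(d[0]);print(c,d)
g=h[...,2][150:225,274];print(dict(zip(range(150,225,3),g[::3])))
for n,u,v,z,x in(('shoulderline',274,126,.08,50),('junction',274,181,.069,92),('tip',273.5,212,.062,123)):
    w=wz(u,v,z,pos,rot)[:2];print(n,w,'origin',w-d*x/1000)
```

```text
30 244 299 [0.5731 0.3905] 0.0484
50 245 300 [0.5548 0.3872] 0.0482
70 245 300 [0.5369 0.3848] 0.0481
90 245 300 [0.5194 0.3825] 0.0481
110 246 300 [0.5021 0.3798] 0.0474
160 262 285 [0.4586 0.3737] 0.0211
168 262 285 [0.4516 0.3728] 0.0212
175 263 285 [0.4454 0.3716] 0.0204
[0.50524358 0.38037744] [-0.98971613 -0.1430454 ]
{150: np.uint8(198), 153: np.uint8(237), 156: np.uint8(246), 159: np.uint8(246), 162: np.uint8(246), 165: np.uint8(245), 168: np.uint8(246), 171: np.uint8(246), 174: np.uint8(245), 177: np.uint8(245), 180: np.uint8(248), 183: np.uint8(75), 186: np.uint8(90), 189: np.uint8(88), 192: np.uint8(84), 195: np.uint8(78), 198: np.uint8(77), 201: np.uint8(67), 204: np.uint8(63), 207: np.uint8(58), 210: np.uint8(62), 213: np.uint8(59), 216: np.uint8(65), 219: np.uint8(62), 222: np.uint8(57)}
shoulderline [0.48890071 0.37683987] origin [0.53838652 0.38399214]
junction [0.44218701 0.37097707] origin [0.53324089 0.38413725]
tip [0.41267038 0.36777115] origin [0.53440546 0.38536573]
```

Run:
```python
from h import *
delta([.4295,.3695,.039],toolR((-.9897,-.143)))
```

```text
shift [ 0.0027 -0.006   0.1602] rot [ 0.0007  0.0003 -0.0125]
```

jog_arm(
  offsets="0.085,0,0,0,0,0,0\n0.085,0,0,0,0,0,0\n0.085,0,0,0,0,0,0\n0.085,0,0,0,0,0,0",
)

```text
t: 2.82
tool_pos: [0.4278, 0.3637, 0.1997]
tool_rot: [-3.135, -0.205, -0.001]
contact_force: [0.2, 1.1, 0.1]
opening: 0.0846
grip_force: 0.0
```

Run:
```python
from h import *
delta([.4295,.3695,.039],toolR((-.9897,-.143)))
```

```text
shift [ 0.0024 -0.0055  0.1607] rot [-0.0003 -0.0007 -0.0128]
```

Scaled: 0.1607 m is 0.2143, 0.155 m is 0.2067, -0.013 rad is -0.0021.

jog_arm(
  offsets="0.085,0.0032,-0.0073,0.04,0,0,-0.0021\n0.085,0.0032,-0.0073,0.08,0,0,-0.0021\n0.085,0.0032,-0.0073,0.12,0,0,-0.0021\n0.085,0.0032,-0.0073,0.16,0,0,-0.0021\n0.085,0.0032,-0.0073,0.1867,0,0,-0.0021\n0.085,0.0032,-0.0073,0.2067,0,0,-0.0021\n0.085,0.0032,-0.0073,0.2143,0,0,-0.0021\n0.085,0.0032,-0.0073,0.2143,0,0,-0.0021\n0.085,0.0032,-0.0073,0.2143,0,0,-0.0021",
  grip_force=40,
)

```text
t: 3.57
tool_pos: [0.4296, 0.3703, 0.0394]
tool_rot: [-3.133, -0.227, -0.001]
contact_force: [-0.4, 0.4, 0.7]
opening: 0.085
grip_force: 0.0
```

jog_arm(
  offsets="0.0,0,0,0,0,0,0\n0,0,0,0,0,0,0\n0,0,0,0,0,0,0\n0,0,0,0,0,0,0\n0,0,0,0,0,0,0\n0,0,0,0,0,0,0\n0,0,0,0,0,0,0\n0,0,0,0,0,0,0\n0,0,0,0,0,0,0\n0,0,0,0,0,0,0",
  grip_force=40,
)

```text
t: 4.4
tool_pos: [0.4294, 0.3704, 0.0392]
tool_rot: [-3.133, -0.227, -0.001]
contact_force: [-1.8, -0.9, 4.6]
opening: 0.0246
grip_force: 39.3
```

Scaled: -0.012 m is -0.016, -0.0115 m is -0.0153.

jog_arm(
  offsets="0,-0.0013,0,0,0,0,0\n0,-0.0027,0,0,0,0,0\n0,-0.004,0,0,0,0,0\n0,-0.0053,0,0,0,0,0\n0,-0.0067,0,0,0,0,0\n0,-0.008,0,0,0,0,0\n0,-0.0093,0,0,0,0,0\n0,-0.0107,0,0,0,0,0\n0,-0.012,0,0,0,0,0\n0,-0.0133,0,0,0,0,0\n0,-0.014,0,0,0,0,0\n0,-0.0147,0,0,0,0,0\n0,-0.0153,0,0,0,0,0\n0,-0.016,0,0,0,0,0\n0,-0.016,0,0,0,0,0\n0,-0.016,0,0,0,0,0",
)

```text
t: 5.73
tool_pos: [0.4174, 0.3687, 0.039]
tool_rot: [-3.133, -0.227, -0.001]
contact_force: [4.6, 1.0, 5.2]
opening: 0.0245
grip_force: 39.3
```

Scaled: -0.002 m is -0.0027, -0.0015 m is -0.002.

jog_arm(
  offsets="0,-0.0007,0,0,0,0,0\n0,-0.0013,0,0,0,0,0\n0,-0.002,0,0,0,0,0\n0,-0.0027,0,0,0,0,0\n0,-0.0027,0,0,0,0,0",
)

```text
t: 6.15
tool_pos: [0.4167, 0.3686, 0.0392]
tool_rot: [-3.132, -0.227, -0.006]
contact_force: [7.5, 1.8, 3.0]
opening: 0.0248
grip_force: 39.1
```

Scaled: -0.002 m is -0.0027, -0.001 m is -0.0013.

jog_arm(
  offsets="0,-0.0013,0,0,0,0,0\n0,-0.0027,0,0,0,0,0\n0,-0.0027,0,0,0,0,0\n0,-0.0027,0,0,0,0,0",
)

```text
t: 6.48
tool_pos: [0.4167, 0.3686, 0.0394]
tool_rot: [-3.131, -0.227, -0.014]
contact_force: [15.6, 3.7, -2.3]
opening: 0.0249
grip_force: 39.5
```

At the stop: the force is rising with no travel. I'll relax the pull, release, rise and check.

Scaled: -0.16 m is -0.2133, -0.15 m is -0.2.

jog_arm(
  offsets="0,0.0013,0,0,0,0,0\n0,0.0027,0,0,0,0,0\n0,0.004,0,0,0,0,0\n0,0.004,0,0,0,0,0\n0.085,0.004,0,0,0,0,0\n0.085,0.004,0,0,0,0,0\n0.085,0.004,0,0,0,0,0\n0.085,0.004,0,0,0,0,0\n0.085,0.004,0,0,0,0,0\n0.085,0.004,0,0,0,0,0\n0.085,0.004,0,-0.04,0,0,0\n0.085,0.004,0,-0.0933,0,0,0\n0.085,0.004,0,-0.1467,0,0,0\n0.085,0.004,0,-0.2,0,0,0\n0.085,0.004,0,-0.2133,0,0,0\n0.085,0.004,0,-0.2133,0,0,0\n0.085,0.004,0,-0.2133,0,0,0\n0.085,0.004,0,-0.2133,0,0,0",
)

```text
t: 7.98
tool_pos: [0.4152, 0.3675, 0.1961]
tool_rot: [3.131, 0.227, -0.005]
contact_force: [-0.2, 0.2, -0.4]
opening: 0.0853
grip_force: 0.0
```

Run:
```python
from h import *
o=ctrl.get_obs();pos,rot=o['tool_pos'],o['tool_rot'];im=ctrl.get_image('wrist')[:,:,::-1];cv2.imwrite('pics/w2.png',im)
cv2.imwrite('pics/w2c.png',cv2.resize(im[100:250,200:350],(600,600),interpolation=cv2.INTER_CUBIC));print(pos.tolist(),rot.tolist())
```

```text
[0.41516057479230367, 0.36748511825236707, 0.19610433763741195] [3.1313908089003757, 0.22708296465269992, -0.005435211226794288]
```

View pics/w2c.png

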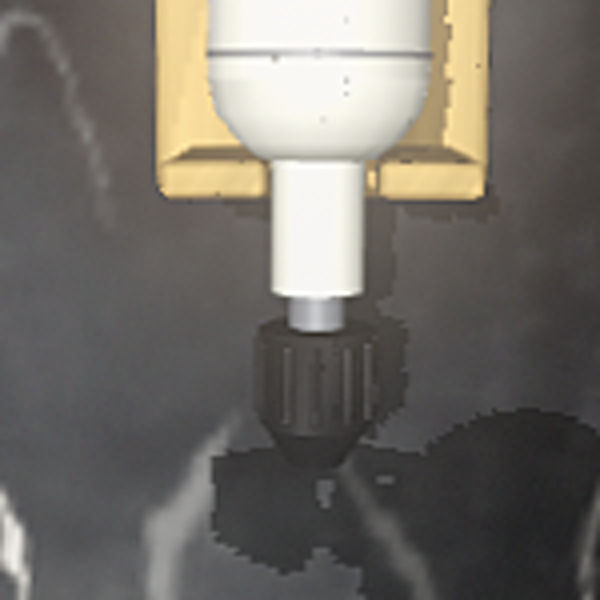

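The spout is out: there is a gap of about 8 mm between the neck end (v≈174) and cap rear (v≈182), as expected. Next, grip the body at its origin.

jog_arm(
  offsets="0.085,0,0,0,0,0,0\n0.085,0,0,0,0,0,0",
)

```text
t: 8.2
tool_pos: [0.4154, 0.3676, 0.1964]
tool_rot: [3.132, 0.227, -0.005]
contact_force: [-0.2, -0.1, 0.4]
opening: 0.0849
grip_force: 0.0
```

Run:
```python
from h import *
pos=[0.41516,0.36749,0.19610];rot=[3.13139,.227083,-.005435]
d=np.array([-.9897,-.143]);w=wz(279.3,173.75,.066,pos,rot)[:2];print(w,w-d*.096,wz(280,113.3,.08,pos,rot)[:2]-d*.05)
delta([.534,.385,.038],toolR(d))
```

```text
[0.43635062 0.37122945] [0.53136182 0.38495745] [0.53644921 0.38516696]
shift [ 0.1203 -0.0003  0.1581] rot [0.0016 0.0032 0.0012]
```

Scaled: 0.158 m is 0.2107, 0.15 m is 0.2, 0.003 rad is 0.0005.

jog_arm(
  offsets="0.085,0.04,0,0,0,0,0\n0.085,0.08,0,0,0,0,0\n0.085,0.12,0,0,0,0,0\n0.085,0.16,0,0.0133,0,0.0005,0\n0.085,0.16,0,0.0533,0,0.0005,0\n0.085,0.16,0,0.0933,0,0.0005,0\n0.085,0.16,0,0.1333,0,0.0005,0\n0.085,0.16,0,0.1733,0,0.0005,0\n0.085,0.16,0,0.2,0,0.0005,0\n0.085,0.16,0,0.2107,0,0.0005,0\n0.085,0.16,0,0.2107,0,0.0005,0\n0.085,0.16,0,0.2107,0,0.0005,0\n0.085,0.16,0,0.2107,0,0.0005,0",
)

```text
t: 9.28
tool_pos: [0.5363, 0.3863, 0.0427]
tool_rot: [-3.132, -0.227, -0.009]
contact_force: [0.2, -0.4, 0.7]
opening: 0.0852
grip_force: 0.0
```

jog_arm(
  offsets="0,0,0,0,0,0,0\n0,0,0,0,0,0,0\n0,0,0,0,0,0,0\n0,0,0,0,0,0,0\n0,0,0,0,0,0,0\n0,0,0,0,0,0,0\n0,0,0,0,0,0,0\n0,0,0,0,0,0,0\n0,0,0,0,0,0,0\n0,0,0,0,0,0,0",
  grip_force=60,
)

```text
t: 10.12
tool_pos: [0.536, 0.3863, 0.0424]
tool_rot: [-3.132, -0.227, -0.009]
contact_force: [-0.4, -0.0, 6.3]
opening: 0.046
grip_force: 61.5
```

Gripped (46 mm opening). Lift slowly at first, then to about 0.24.

Scaled: -0.21 m is -0.28, -0.19 m is -0.2533.

jog_arm(
  offsets="0,0,0,-0.0133,0,0,0\n0,0,0,-0.0333,0,0,0\n0,0,0,-0.06,0,0,0\n0,0,0,-0.0933,0,0,0\n0,0,0,-0.1333,0,0,0\n0,0,0,-0.1733,0,0,0\n0,0,0,-0.2133,0,0,0\n0,0,0,-0.2533,0,0,0\n0,0,0,-0.28,0,0,0\n0,0,0,-0.28,0,0,0\n0,0,0,-0.28,0,0,0\n0,0,0,-0.28,0,0,0\n0,0,0,-0.28,0,0,0",
)

```text
t: 11.2
tool_pos: [0.533, 0.3847, 0.2467]
tool_rot: [3.131, 0.227, -0.004]
contact_force: [-0.4, -0.2, -3.7]
opening: 0.0462
grip_force: 63.5
```

Run:
```python
from h import *
# final: tilt .82, tip at bowl axis, 50mm over rim
d=np.array([-.9897,-.143,0]);b=np.array([.4998,.1326,0]);gx=-.002 # grip point on bottle x
for yaw in(0,.3,-.3):
  dd=Ro.from_rotvec([0,0,yaw]).apply(d)
  for tilt in(.82,):
    R=toolR(dd,tilt);ax=-R.apply([1,0,0]);tip=np.r_[b[:2],.086+.055]
    grip=tip-ax*(.135-gx);tcp=grip+R.apply([0,0,.0187-.003]);print(yaw,ax,tip-ax*.135,tcp,R.apply([0,0,1]));delta(tcp,R)
```

```text
0 [-0.67520949 -0.09755982 -0.73114583] [0.59095328 0.14577058 0.23970469] [0.60366471 0.14760723 0.23045611] [ 0.72363128  0.1045562  -0.68222121]
shift [0.0358 0.2447 0.0166] rot [0.0015 0.8226 0.0021]
0.3 [-0.61622137 -0.29274051 -0.73114583] [0.58298988 0.17211997 0.23970469] [0.59459081 0.17763107 0.23045611] [ 0.66041289  0.31373402 -0.68222121]
shift [0.0311 0.2137 0.0166] rot [ 0.1241  0.8167 -0.281 ]
-0.3 [-0.67388316  0.10633559 -0.73114583] [0.59077423 0.1182447  0.23970469] [0.60346069 0.11624283 0.23045611] [ 0.72220983 -0.11396131 -0.68222121]
shift [0.0311 0.2757 0.0167] rot [-0.1211  0.8159  0.2853]
```

Scaled: 0.2447 m is 0.3263, 0.036 m is 0.048, 0.822 rad is 0.1308.

jog_arm(
  offsets="0,0,0,0,0,0.0127,0\n0,0,0,0,0,0.0255,0\n0,0,0,0,0,0.0382,0\n0,0.004,0.0267,0.0013,0,0.0509,0\n0,0.008,0.0533,0.004,0,0.0637,0\n0,0.012,0.08,0.0053,0,0.0764,0\n0,0.016,0.1067,0.008,0,0.0891,0\n0,0.02,0.1333,0.0093,0,0.1019,0\n0,0.024,0.16,0.012,0,0.1146,0\n0,0.028,0.1933,0.0133,0,0.1241,0\n0,0.0333,0.2267,0.016,0,0.1308,0\n0,0.0387,0.26,0.0187,0,0.1308,0\n0,0.0427,0.2933,0.02,0,0.1308,0\n0,0.0453,0.3133,0.0213,0,0.1308,0\n0,0.048,0.3227,0.0221,0,0.1308,0\n0,0.048,0.3263,0.0221,0,0.1308,0\n0,0.048,0.3263,0.0221,0,0.1308,0\n0,0.048,0.3263,0.0221,0,0.1308,0\n0,0.048,0.3263,0.0221,0,0.1308,0\n0,0.048,0.3263,0.0221,0,0.1308,0",
)

```text
t: 12.87
tool_pos: [0.605, 0.1493, 0.2337]
tool_rot: [-2.819, -0.206, -1.232]
contact_force: [0.9, -0.4, -3.1]
opening: 0.0464
grip_force: 63.6
```

Run:
```python
from h import *
o=ctrl.get_obs();print(o['tool_pos'],o['q'],Ro.from_rotvec(o['tool_rot']).as_matrix()[:,0])
a=[ctrl.get_image(n)[:,:,::-1] for n in('top','scene')]
for n,i in zip(('top','scene'),a):cv2.imwrite(f'pics/f_{n}.png',i)
cv2.imwrite('pics/f.png',np.hstack([cv2.resize(a[0][150:300,190:340],(400,400)),cv2.resize(a[1][110:310,180:380],(400,400))]))
```

```text
[0.60497516 0.1492864  0.2336801 ] [ 0.11090903 -0.40823596  2.16335205  0.04833913  0.56310452  1.50616393] [0.67192646 0.09871406 0.73400979]
```

View pics/f.png

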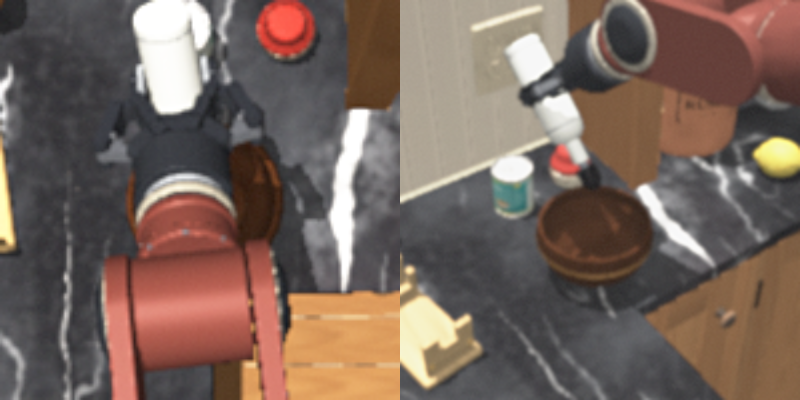

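The bottle is held tipped at about 47° with the tip at scene (277.5,203.5), and the bowl has not moved. Checking the tip position against its ray.

jog_arm(
  offsets="0,0,0,0,0,0,0\n0,0,0,0,0,0,0\n0,0,0,0,0,0,0\n0,0,0,0,0,0,0",
)

```text
t: 13.3
tool_pos: [0.6053, 0.1486, 0.2342]
tool_rot: [-2.819, -0.205, -1.234]
contact_force: [-0.2, 0.1, -1.7]
opening: 0.0461
grip_force: 63.6
```

Run:
```python
from h import *
o=ctrl.get_obs();R=Ro.from_rotvec(o['tool_rot']);ax=-R.apply([1,0,0])
print('pred tip',o['tool_pos']-R.apply([0,0,.0157])+ax*.137)
for z in(.12,.145,.17):print(onz('scene',277.5,203.5,z))
print(np.abs(o['dq']).max())
im=ctrl.get_image('wrist')[:,:,::-1];cv2.imwrite('pics/w3.png',im);print(ctrl.get_obs()['tool_pos'].tolist(),o['tool_rot'].tolist())
```

```text
pred tip [0.50194944 0.13353406 0.14421767]
[0.52287271 0.11855396 0.12      ]
[0.49903808 0.13597035 0.145     ]
[0.47520345 0.15338674 0.17      ]
0.0015623978337439826
[0.6053533161542565, 0.14854809108261863, 0.2341817265083627] [-2.8185725709782954, -0.20462956724452439, -1.233569169685489]
```

View pics/w3.png

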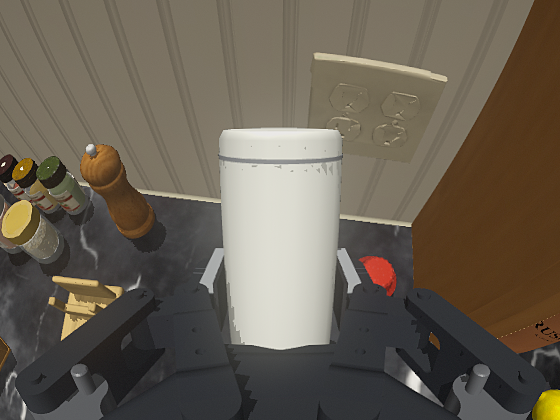

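The wrist view shows the bottle upright between the pads at u≈280, square in the grip. The predicted tip (0.502, 0.134, 0.144) agrees with the scene ray and lies over the bowl centre (0.500, 0.133). Everything is at rest.

```bash
python3 -c "
from station import ctrl
print(ctrl.finish_job())"
```

```text
the job is handed in; nothing more can be done
None
```

I handed the job in at about 13 s of the 51 s allowed. The spout is pulled to its stop, and the gripper holds the bottle steady at about 47° spout-down. By my measurements the spout tip is about 2 mm from the bowl's centre line and 58 mm above its rim; the judge's verdict was not shown.

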